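# Stand the knocked-over lab stands back up

### The job

Both bench stands, the white tube stand and the grey ring stand, have been knocked over onto their backs. Push gently with the fingertips on the raised edge of each base to tip the stand back upright on its base, about where it fell; do not grip, lift or carry the stands, and leave everything else on the bench alone.

Things in the scene. Friction and masses are not known exactly. Their poses are not given: they have to be found in the camera images.
- tube_stand: White tube stand: base plate 120 x 150 x 12 mm (x, y, z), two aluminium rods of 10 mm at x = -35, y = +-40, and on them a top plate 40 x 108 x 12 mm (also at x = -35) with three holes, its top 124 mm above the underside of the base. Frame as if standing, mm: origin under the middle of the base, z up the rods, y along the base, x to its toe edge.
- tube_stand_heel (a point): Middle of the lower heel edge of this base plate (x = -60, z = 0), on the table. The stand has fallen on its back (towards its own -x) and rests on this edge and on the back edge of the top plate; the plate is on edge, leaning 2 degrees past upright. Pushing its raised half over, towards the side its underside faces, turns the stand upright about this edge.
- tube_stand_toe (a point): Middle of the lower toe edge of this base plate (x = +60, z = 0), the raised edge, about 120 mm up while fallen. The stand balances with the plate about 59 degrees from level; past that it drops onto its base by itself. Outside |y| = 54 nothing stands over the plate. Weight 0.35 kg, give or take a third; 1 to 3 N tips it.
- ring_stand: Grey ring stand: base plate 120 x 140 x 12 mm (x, y, z), one aluminium rod of 12 mm at x = -48, y = 0, its top 180 mm above the underside of the base, and 105 mm up a level ring 64 mm over all, centred at x = -5, y = 0. Frame as if standing, mm: origin under the middle of the base, z up the rods, y along the base, x to its toe edge.
- ring_stand_heel (a point): Middle of the lower heel edge of this base plate (x = -60, z = 0), on the table. The stand has fallen on its back (towards its own -x) and rests on this edge and on the top end of the rod; the plate is on edge, leaning 2 degrees past upright. Pushing its raised half over, towards the side its underside faces, turns the stand upright about this edge.
- ring_stand_toe (a point): Middle of the lower toe edge of this base plate (x = +60, z = 0), the raised edge, about 120 mm up while fallen. The stand balances with the plate about 66 degrees from level; past that it drops onto its base by itself. Outside |y| = 32 nothing stands over the plate. Weight 0.5 kg, give or take a third; 1 to 3 N tips it.
- beaker: Bystander: open glass beaker, 60 mm across, 85 mm tall; origin under its middle
- jar: Bystander: small amber jar with a black cap, 48 mm across, 70 mm tall; origin under its middle
- dish: Bystander: shut clear culture dish, 64 mm across, 16 mm tall; origin under its middle
- marker: Bystander: black marker pen lying flat, 130 mm long (its x axis), 12 mm thick; origin under its middle
- cylinder: Bystander: glass measuring cylinder on a round foot 64 mm across, tube 30 mm across, 168 mm tall; origin under its middle
- slide_box: Bystander: flat shut box for slides, 90 x 170 x 32 mm (x, y, z); origin under its middle
- wash_bottle: Bystander: white plastic bottle, 60 mm across, about 150 mm tall; origin under its middle
Things that resemble listed ones, but are neither listed nor needed, are in the scene too. Leave any green look-alike of the ring_stand alone.

How it is judged:
At the end, for the whole second after the job is handed in: Both stands stand flat on their bases on the table (within 0.06 rad of upright, base no more than 6 mm up), at rest, each origin within 180 mm of where it was at the start (standing up alone moves it about 85 mm) (angle between each of tube_stand, ring_stand's own z axis and vertical below 0.06 rad and height (world z) of each of tube_stand, ring_stand below 0.006 m and distance of each of tube_stand, ring_stand from where it was at the start of the episode below 0.18 m and linear speed of each of tube_stand, ring_stand below 0.02 m/s and angular speed of each of tube_stand, ring_stand below 0.1 rad/s); the robot touches nothing.
It fails at once if the tube stand was lifted or carried: both the heel and the toe edge of its base more than 25 mm off the table (height (world z) of each of tube_stand_heel, tube_stand_toe above 0.025 m).
It fails at once if the tube stand was pinched or struck: more than 25 N between it and the fingers (contact force between tube_stand and the fingers above 25 N).
It fails at once if the ring stand was lifted or carried: both the heel and the toe edge of its base more than 25 mm off the table (height (world z) of each of ring_stand_heel, ring_stand_toe above 0.025 m).
It fails at once if the ring stand was pinched or struck: more than 25 N between it and the fingers (contact force between ring_stand and the fingers above 25 N).
It fails at once if a bystander was moved more than 30 mm or knocked over (distance of any of beaker, jar, dish, marker, cylinder, slide_box, wash_bottle from where it was at the start of the episode above 0.03 m or angle between any of beaker, jar, dish, marker, cylinder, slide_box, wash_bottle's own z axis and vertical above 0.5 rad).
It also fails if it takes over 48 s, if anything falls off the work surface, if the arm or the gripper's body presses on something with over 40 N, if the wrist force passes 120 N, or if a joint passes its speed limit or range.

### The arm

A 6-joint arm with a two-finger parallel gripper is mounted at the origin on the work surface. World frame = base frame: x ahead of the robot, y to its left, z up, the work surface at z = 0. Lengths are in m, angles in rad, forces in N, time in s.
With the tool pointing down it reaches from about 0.35 to 0.975 m from the base axis. Payload 4.9 kg.
Tool frame: the origin (TCP) lies midway between the tips of the shut fingers; the grasp point (between the pads) lies 19 mm behind it; z points along the fingers, y is the direction in which the jaws open and shut (so a half turn about z gives the same grasp; the last joint's range is limited). The gripper opens to 85 mm and grips with 20 to 120 N. Pads are 22 mm wide; open, the fingers measure 114 mm over their backs; the gripper's body (76 mm by 85 mm) begins 54 mm behind the grasp point. The pads swing forward as they close: fully open they stand 13 mm farther back than shut.
Start: joints at [1.194, 0.053, 1.613, -0, 1.476, -0.119], TCP at [0.159, 0.604, 0.231] pointing down, gripper open.
Joint ranges: [-3.01, 3.01], [-1.01, 2.22], [0.06, 2.58], [-1.02, 4.17], [0.09, 2.62], [-3.14, 3.14]. Speed limits (rad/s): [2.57, 2.57, 3.14, 3.14, 3.14, 3.14].

### API

Orientations are given as a rotation vector (axis times angle).
In Python, from station import ctrl gives the robot as it stands.
- The arm moves only by the tool jog_arm, never from a script. Its argument "steps" is a list of rows, each an object of numbers: "dx", "dy", "dz": the shift along the world's x, y, z in units of 60 mm (1.0 is 60 mm); "twist": the turn about the world's z in units of 10 degrees (1.0 is 10 degrees). A call has 1 to 5 rows; each row is the pose to reach, as a shift and turn from the pose measured when the call began; what a row does not reach only later rows make up. A row lasts 1/8 s, in which the tool goes at most 62.5 mm and 10.7 degrees, less where a joint would pass 70% of its speed; a pose out of reach is approached as far as the arm can. A call with a gripper value outside its range is refused whole. "gripper" is the closure in counts, from 0 (fully open) to 255 (shut), set as the call begins (left out, the last holds). The fingers move at their own pace and stop on an object; "newtons" is the grip in N (left out, the last holds). Time passes only in rows, so rows that repeat a pose let the fingers close. It gives the time, the measured TCP pose, the force and the opening at its end, in the units of the state.
- ctrl.get_obs(): the state, without advancing time (a new reading comes with each control period).
- ctrl.get_image(name): name is "side" or "top" or "wrist"; returns a dict with "frame" (400x640x3 uint8, red, green, blue), "range_z" (400x640 float32, m along the optical axis (not along the pixel's ray), 0 where there is no reading), "fx", "fy", "cx", "cy" (pixels), "D" ([k1, k2, p1, p2, k3] as OpenCV has them; the pictures are not rectified), "extrinsics" (4x4, takes a point from camera to world coordinates). Camera axes: x right, y down, z forward; pixel columns grow to the right and rows downward; lengths in m; the calibration is good to about 2 mm. A picture is of the moment at which its call begins.
- ctrl.finish_job(): hands the job in, once; it reports no verdict.
The state is a dict: "t": time; "q": joint angles; "dq": joint speeds; "effort": joint torques, N m; "tool_pos": TCP position; "tool_rot": TCP orientation; "contact_force": force on the tool from outside, world axes, zero at the start; "wrist_torque": the same for the moment, N m; "opening": finger opening in m.
Only numpy, scipy, OpenCV 4.12 (cv2) and the standard library are available. Lean on these libraries where they do the work, as an engineer would, in place of code of your own. Each camera call takes 0.05 s, during which the arm holds its last target.

## Working session

There is one attempt and no reset: what is moved stays moved. The work goes in short steps, Python scripts to look and compute and a tool call to move; the robot and the scene stay as the last step left them, time stands still between calls to the robot, and variables do not carry over. Pictures are saved under pics/ and viewed, and the job is handed in when it is done.

Besides the shell and the picture viewer there is one more tool, called after "Request:" as a command line: name --argument value ..., lists and objects as JSON in quotes. jog_arm: Moves the arm, as the interface text tells. Its arguments: {"type":"object","properties":{"steps":{"type":"array"},"gripper":{"type":"number"},"newtons":{"type":"number"}},"required":["steps"]}

```bash
mkdir -p pics; cat > h.py <<'E'
import numpy as np, cv2
from station import ctrl
def grab(n,save=None):
    d=ctrl.get_image(n)
    if save: cv2.imwrite('pics/'+save,cv2.cvtColor(d['frame'],cv2.COLOR_RGB2BGR)); 
    K=np.array([[d['fx'],0,d['cx']],[0,d['fy'],d['cy']],[0,0,1]]); d['K']=K
    return d
def cloud(d):
    h,w=d['range_z'].shape
    u,v=np.meshgrid(np.arange(w),np.arange(h))
    p=cv2.undistortPoints(np.stack([u,v],-1).reshape(-1,1,2).astype(np.float64),d['K'],np.array(d['D'],float)).reshape(h,w,2)
    z=d['range_z'];P=np.dstack([p[...,0]*z,p[...,1]*z,z])
    E=np.array(d['extrinsics']);W=P@E[:3,:3].T+E[:3,3]
    W[z<=0]=np.nan
    return W
E
python3 - <<'E'
from h import *
for n in ['top','side','wrist']:
    d=grab(n,n+'0.png'); np.save(n+'0.npy',cloud(d)); print(n,np.round(d['extrinsics'],2).tolist())
print(ctrl.get_obs())
E
```

```text
top [[-0.0, -1.0, 0.09, 0.49], [-1.0, 0.0, 0.0, -0.03], [-0.0, -0.09, -1.0, 0.9], [0.0, 0.0, 0.0, 1.0]]
side [[-0.92, -0.28, 0.26, 0.32], [-0.38, 0.71, -0.59, 0.56], [-0.02, -0.65, -0.76, 0.85], [0.0, 0.0, 0.0, 1.0]]
wrist [[0.26, 0.93, 0.28, 0.09], [0.97, -0.24, -0.08, 0.62], [-0.0, 0.29, -0.96, 0.37], [0.0, 0.0, 0.0, 1.0]]
{'t': 0.15, 'q': array([ 1.19397316e+00,  5.32286554e-02,  1.61398790e+00,  2.41387252e-05,
        1.47601171e+00, -1.18972718e-01]), 'dq': array([ 0.00039134, -0.00222645, -0.00411747, -0.00177205, -0.00154429,
        0.00126017]), 'effort': array([ 1.02327125e-03, -3.94243097e+01, -3.70721519e+01, -8.55946951e-05,
        4.57844610e-03,  3.75724267e-05]), 'tool_pos': array([0.15917063, 0.60388248, 0.23032535]), 'tool_rot': array([-4.03858291e-01, -3.11509694e+00,  2.48108377e-03]), 'contact_force': array([0.31929317, 0.1684521 , 0.26151165]), 'wrist_torque': array([ 0.01968895,  0.0137329 , -0.04891893]), 'opening': 0.08522705431307517}
```

View pics/top0.png

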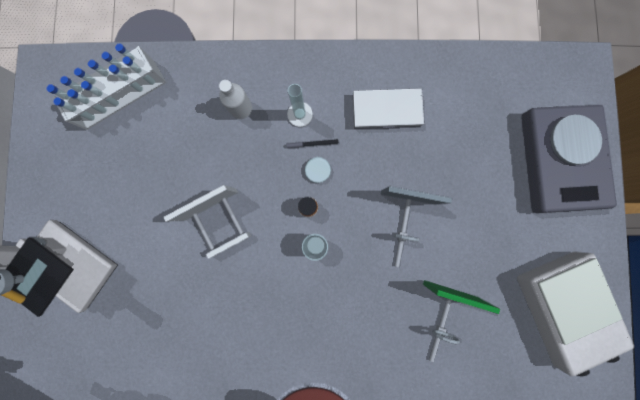

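View pics/side0.png

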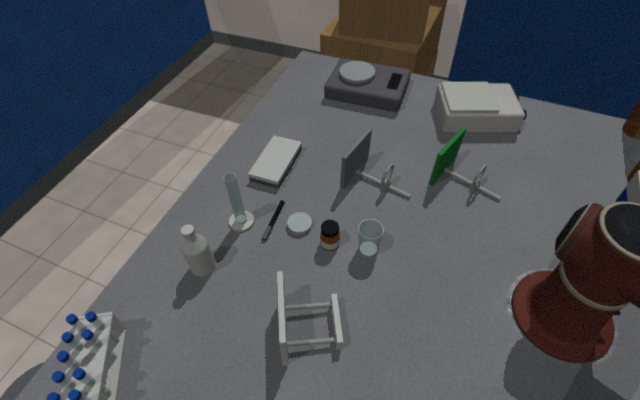

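View pics/wrist0.png

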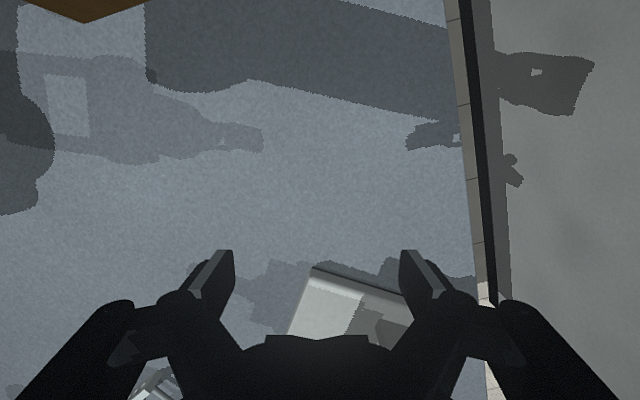

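The grey ring stand is at about (417,197) in the top view. The green look-alike is at (462,297), and I'll leave it alone. The white tube stand is at about (205,220). Both rods point toward the robot, so both stands need pushing away from it. Next I'll measure them.

```bash
python3 - <<'E'
from h import *
im=cv2.imread('pics/top0.png')
a=cv2.resize(im[165:275,140:270],None,fx=5,fy=5,interpolation=cv2.INTER_CUBIC);cv2.imwrite('pics/c1.png',a)
b=cv2.resize(im[170:280,370:500],None,fx=5,fy=5,interpolation=cv2.INTER_CUBIC);cv2.imwrite('pics/c2.png',b)
W=np.load('top0.npy')
for n,(u0,u1,v0,v1) in dict(tube=(155,255,180,265),ring=(375,455,180,275)).items():
    P=W[v0:v1,u0:u1].reshape(-1,3);P=P[~np.isnan(P[:,0])]
    T=P[P[:,2]>0.095]
    # side-cloud too
    print(n,len(T),'zmax',np.percentile(P[:,2],99.8))
    r=cv2.minAreaRect(T[:,:2].astype(np.float32)*1000);print('high pts rect mm',r, cv2.boxPoints(r).round().tolist())
    L=P[(P[:,2]>0.015)];r=cv2.minAreaRect(L[:,:2].astype(np.float32)*1000);print(cv2.boxPoints(r).round().tolist())
for n,(u,v) in dict(bottle=(232,97),bottleb=(238,112),cyl=(300,115),box=(388,108),boxl=(388,124),dish=(318,170),jar=(308,207),beaker=(315,247),pen=(312,143),tubetop=(227,246),rodend=(400,262),ringpt=(401,237)).items(): print(n,W[v,u].round(3))
E
```

```text
tube 506 zmax 0.12343544711326244
high pts rect mm ((544.6643676757812, 257.1937255859375), (13.750484466552734, 149.2827911376953), 27.46025848388672) [[504.0, 320.0], [573.0, 188.0], [585.0, 194.0], [516.0, 327.0]]
[[409.0, 267.0], [481.0, 137.0], [588.0, 196.0], [516.0, 326.0]]
ring 406 zmax 0.1230206301670813
high pts rect mm ((562.02001953125, -234.95269775390625), (140.07894897460938, 12.392146110534668), 79.25689697265625) [[543.0, -303.0], [555.0, -305.0], [581.0, -167.0], [569.0, -165.0]]
[[394.0, -271.0], [555.0, -305.0], [584.0, -168.0], [423.0, -134.0]]
bottle [0.784 0.181 0.116]
bottleb [0.768 0.181 0.06 ]
cyl [0.765 0.033 0.045]
box [ 0.786 -0.185  0.031]
boxl [ 0.746 -0.184  0.03 ]
dish [ 0.633 -0.011  0.017]
jar [0.538 0.011 0.072]
beaker [ 0.443 -0.003  0.004]
pen [0.702 0.004 0.013]
tubetop [0.448 0.205 0.041]
rodend [ 0.406 -0.213  0.001]
ringpt [ 0.469 -0.201  0.08 ]
```

View pics/c1.png

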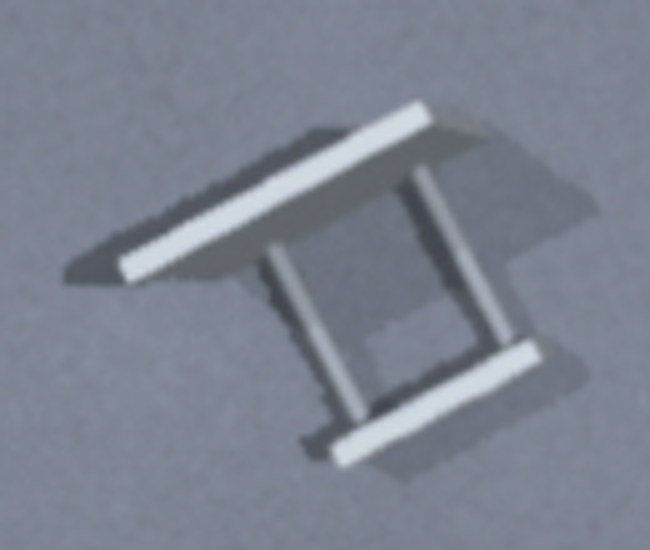

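View pics/c2.png

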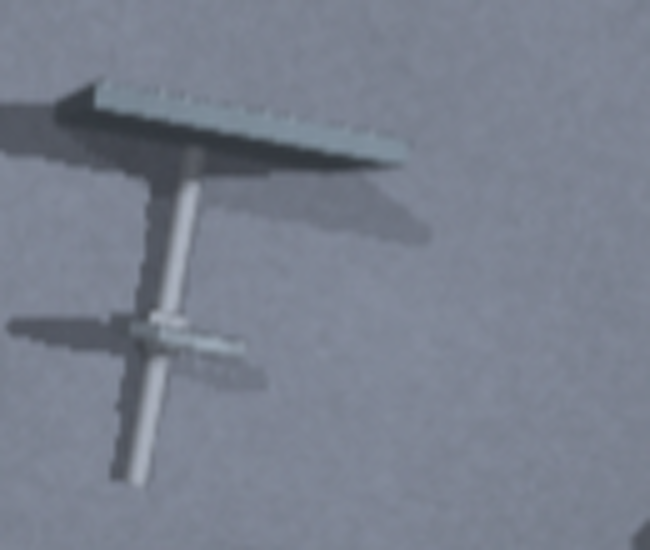

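Request:
jog_arm --steps '[{"dx": 1.0,"dy": -0.5,"twist": -0.6},{"dx": 1.8,"dy": -1.1,"twist": -1.4},{"dx": 2.6,"dy": -1.8,"twist": -2.2},{"dx": 3.3,"dy": -2.5,"twist": -3.0},{"dx": 3.9,"dy": -3.2,"twist": -3.8}]' --gripper 255 --newtons 40

```text
validation failed for argument at $.st...
```

Request:
jog_arm --steps '[{"dx": 1.0,"dy": -0.5,"dz": 0.0,"twist": -0.6},{"dx": 1.8,"dy": -1.1,"dz": 0.0,"twist": -1.4},{"dx": 2.6,"dy": -1.8,"dz": 0.0,"twist": -2.2},{"dx": 3.3,"dy": -2.5,"dz": 0.0,"twist": -3.0},{"dx": 3.9,"dy": -3.2,"dz": 0.0,"twist": -3.8}]' --gripper 255 --newtons 40

```text
t: 0.78
tool_pos: [0.3945, 0.4101, 0.23]
tool_rot: [-1.403, -2.81, 0.003]
contact_force: [0.1, -0.0, 0.6]
opening: -0.0
```

Request:
jog_arm --steps '[{"dx": 0.45,"dy": -0.8,"dz": 0.0,"twist": -0.2},{"dx": 0.9,"dy": -1.6,"dz": 0.0,"twist": -0.4},{"dx": 1.3,"dy": -2.4,"dz": 0.0,"twist": -0.6},{"dx": 1.7,"dy": -3.2,"dz": 0.0,"twist": -0.8},{"dx": 2.1,"dy": -4.0,"dz": 0.0,"twist": -0.9}]'

```text
t: 1.4
tool_pos: [0.5208, 0.1684, 0.2297]
tool_rot: [-1.62, -2.69, 0.003]
contact_force: [-0.3, 0.2, 0.0]
opening: 0.0003
```

Request:
jog_arm --steps '[{"dx": 0,"dy": 0,"dz": -0.7,"twist": 0},{"dx": 0,"dy": 0,"dz": -1.4,"twist": 0},{"dx": 0,"dy": 0,"dz": -2.1,"twist": 0},{"dx": 0,"dy": 0,"dz": -2.1,"twist": 0}]'

```text
t: 1.9
tool_pos: [0.5174, 0.1677, 0.0993]
tool_rot: [-1.617, -2.684, 0.012]
contact_force: [-0.6, -0.0, 0.1]
opening: -0.0001
```

```bash
python3 - <<'E'
from h import *
d=grab('side','side1.png'); d=grab('top','top1.png'); W=cloud(d)
o=ctrl.get_obs();print(o['t'],o['tool_pos'],o['tool_rot'],o['contact_force'],o['q'])
E
```

```text
2.0 [0.52114505 0.16850599 0.10453419] [-1.62000410e+00 -2.69070311e+00  2.09785962e-03] [-0.02721374  0.73927604  0.39027791] [ 1.77068330e-01 -1.63138783e-02  1.90276664e+00 -4.72302649e-04
  1.25665502e+00 -3.09694569e-01]
```

View pics/side1.png

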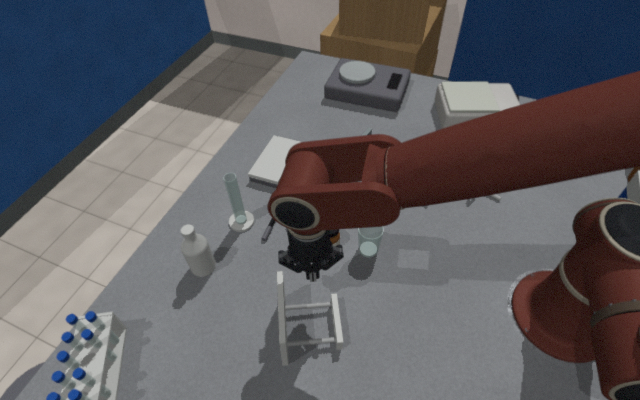

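View pics/top1.png

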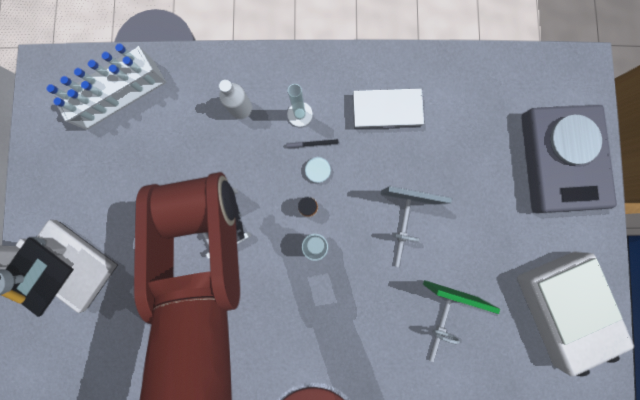

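Request:
jog_arm --steps '[{"dx": 0.2,"dy": 0.1,"dz": 0,"twist": 0},{"dx": 0.35,"dy": 0.18,"dz": 0,"twist": 0},{"dx": 0.45,"dy": 0.23,"dz": 0,"twist": 0},{"dx": 0.53,"dy": 0.28,"dz": 0,"twist": 0},{"dx": 0.6,"dy": 0.31,"dz": 0,"twist": 0}]'

```text
t: 2.62
tool_pos: [0.5573, 0.1873, 0.1044]
tool_rot: [-1.62, -2.691, 0.002]
contact_force: [0.1, 0.6, -0.8]
opening: 0.0001
```

Request:
jog_arm --steps '[{"dx": 0.08,"dy": 0.04,"dz": 0,"twist": 0},{"dx": 0.16,"dy": 0.08,"dz": 0,"twist": 0},{"dx": 0.24,"dy": 0.12,"dz": 0,"twist": 0},{"dx": 0.32,"dy": 0.16,"dz": 0,"twist": 0}]'

```text
t: 3.12
tool_pos: [0.5768, 0.1971, 0.1043]
tool_rot: [-1.619, -2.69, 0.002]
contact_force: [-1.4, -0.4, 0.0]
opening: -0.0001
```

```bash
python3 - <<'E'
from h import *
d=grab('side','side2.png'); 
im=cv2.imread('pics/side2.png');cv2.imwrite('pics/side2c.png',cv2.resize(im[180:380,180:420],None,fx=3,fy=3))
E
```

```text
(no output)
```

View pics/side2c.png

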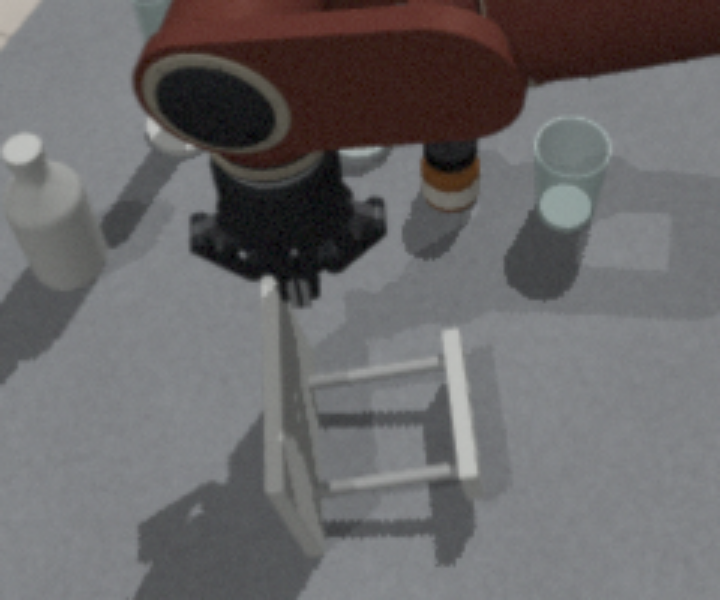

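It's tipping, with about 1.4 N on the tool. I'll keep going.

Request:
jog_arm --steps '[{"dx": 0.09,"dy": 0.05,"dz": 0,"twist": 0},{"dx": 0.18,"dy": 0.1,"dz": 0,"twist": 0},{"dx": 0.27,"dy": 0.14,"dz": 0,"twist": 0},{"dx": 0.36,"dy": 0.19,"dz": 0,"twist": 0}]'

```text
t: 3.68
tool_pos: [0.5994, 0.2089, 0.1045]
tool_rot: [-1.62, -2.691, 0.001]
contact_force: [0.1, -0.4, 0.2]
opening: -0.0001
```

```bash
python3 - <<'E'
from h import *
d=grab('side','side3.png'); 
im=cv2.imread('pics/side3.png');cv2.imwrite('pics/side3c.png',cv2.resize(im[180:380,180:420],None,fx=3,fy=3))
E
```

```text
(no output)
```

View pics/side3c.png

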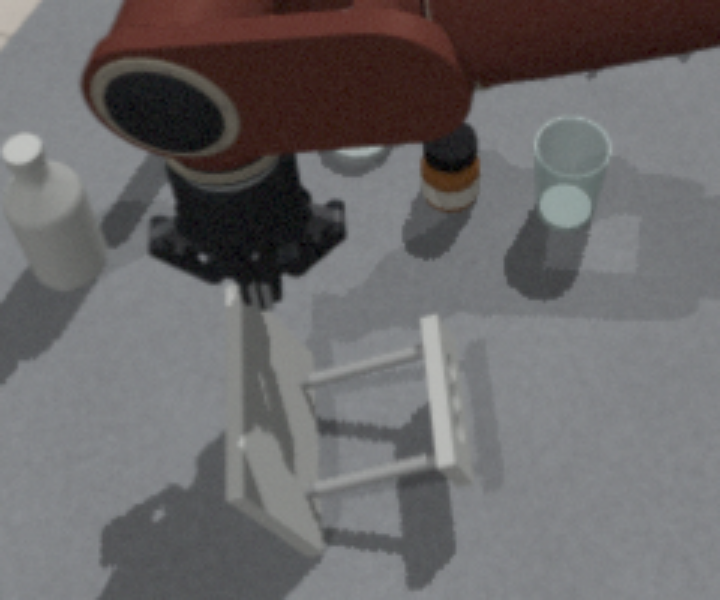

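Request:
jog_arm --steps '[{"dx": 0.09,"dy": 0.05,"dz": 0,"twist": 0},{"dx": 0.18,"dy": 0.1,"dz": -0.03,"twist": 0},{"dx": 0.27,"dy": 0.14,"dz": -0.06,"twist": 0},{"dx": 0.36,"dy": 0.19,"dz": -0.1,"twist": 0}]'

```text
t: 4.22
tool_pos: [0.622, 0.2208, 0.0985]
tool_rot: [1.62, 2.691, 0.0]
contact_force: [-0.7, -0.5, -0.0]
opening: 0.0004
```

```bash
python3 - <<'E'
from h import *
d=grab('side','side4.png'); 
im=cv2.imread('pics/side4.png');cv2.imwrite('pics/side4c.png',cv2.resize(im[180:380,180:420],None,fx=3,fy=3))
E
```

```text
(no output)
```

View pics/side4c.png

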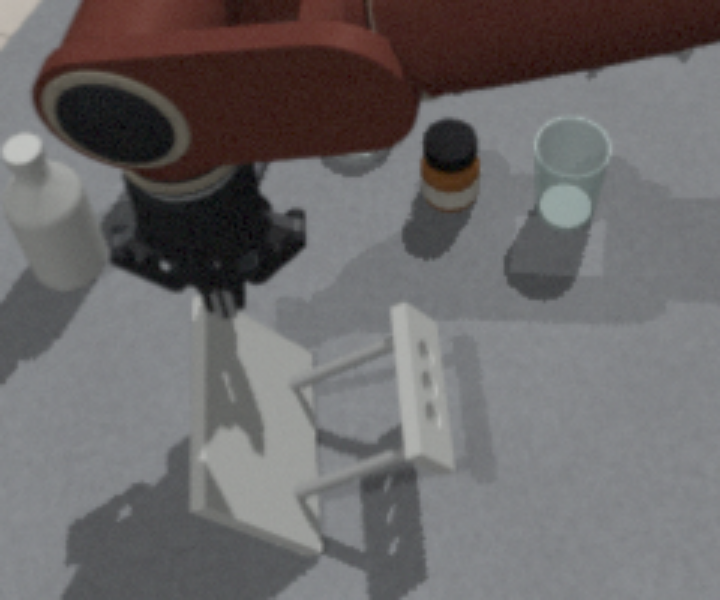

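Request:
jog_arm --steps '[{"dx": 0.09,"dy": 0.05,"dz": -0.02,"twist": 0},{"dx": 0.18,"dy": 0.1,"dz": -0.04,"twist": 0},{"dx": 0.25,"dy": 0.13,"dz": -0.06,"twist": 0}]'

```text
t: 4.65
tool_pos: [0.6377, 0.229, 0.0945]
tool_rot: [1.62, 2.691, 0.001]
contact_force: [-0.8, -0.2, -0.2]
opening: -0.0002
```

```bash
python3 - <<'E'
from h import *
d=grab('side','side5.png'); 
im=cv2.imread('pics/side5.png');cv2.imwrite('pics/side5c.png',cv2.resize(im[180:380,180:420],None,fx=3,fy=3))
E
```

```text
(no output)
```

View pics/side5c.png

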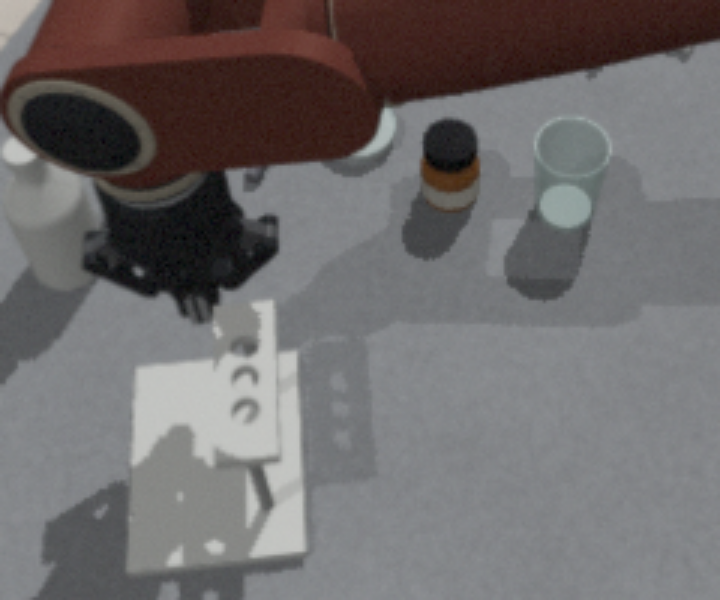

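The stand is down on its base. Now I'll lift clear and move over to the ring stand.

Request:
jog_arm --steps '[{"dx": 0,"dy": 0,"dz": 0.7,"twist": 0},{"dx": 0,"dy": 0,"dz": 1.5,"twist": 0},{"dx": 0,"dy": 0,"dz": 2.35,"twist": 0},{"dx": -0.2,"dy": -0.7,"dz": 2.4,"twist": -0.4},{"dx": -0.4,"dy": -1.5,"dz": 2.4,"twist": -0.9}]'

```text
t: 5.32
tool_pos: [0.6143, 0.1387, 0.2402]
tool_rot: [1.826, 2.553, 0.004]
contact_force: [0.8, -0.6, -0.4]
opening: 0.0
```

Request:
jog_arm --steps '[{"dx": -0.3,"dy": -0.9,"dz": 0,"twist": -0.5},{"dx": -0.6,"dy": -1.8,"dz": 0,"twist": -1.0},{"dx": -0.9,"dy": -2.7,"dz": 0,"twist": -1.6},{"dx": -1.2,"dy": -3.6,"dz": 0,"twist": -2.2},{"dx": -1.5,"dy": -4.5,"dz": 0,"twist": -2.7}]'

```text
t: 5.95
tool_pos: [0.5235, -0.1329, 0.2405]
tool_rot: [2.374, 2.052, 0.003]
contact_force: [1.1, 0.4, 0.9]
opening: -0.0
```

```bash
python3 - <<'E'
from h import *
d=grab('top','top6.png');W=cloud(d); print(W[150:260:1,150:270][...,2].max())
o=ctrl.get_obs();p=o['tool_pos'];r=o['tool_rot'];a=2*np.degrees(np.arctan2(r[1],r[0]))-90
print(o['t'],p,a,(np.array([0.5134,-0.169])-p[:2])/.06,(-10.7-a+360)%360-360,(0.102-p[2])/.06)
E
```

```text
nan
6.0 [ 0.52172995 -0.13855187  0.24045775] -8.73266611005893 [-0.13883243 -0.50746876] -1.9673338899410737 -2.3076292245536005
```

View pics/top6.png

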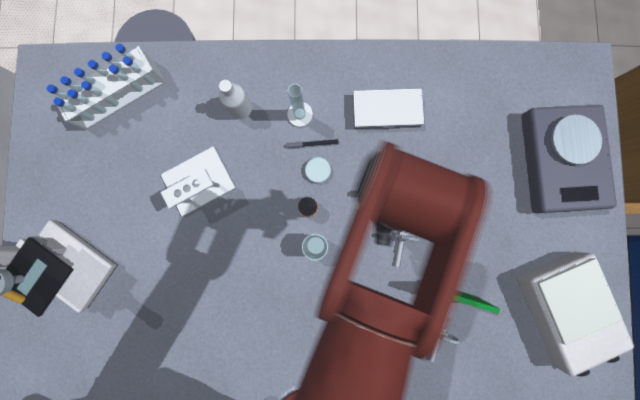

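Request:
jog_arm --steps '[{"dx": -0.14,"dy": -0.5,"dz": 0,"twist": -0.2},{"dx": -0.14,"dy": -0.5,"dz": -0.8,"twist": -0.2},{"dx": -0.14,"dy": -0.5,"dz": -1.6,"twist": -0.2},{"dx": -0.14,"dy": -0.5,"dz": -2.3,"twist": -0.2},{"dx": -0.14,"dy": -0.5,"dz": -2.3,"twist": -0.2}]'

```text
t: 6.62
tool_pos: [0.5105, -0.167, 0.0984]
tool_rot: [-2.418, -2.003, 0.01]
contact_force: [0.4, -0.2, -0.8]
opening: 0.0001
```

Request:
jog_arm --steps '[{"dx": 0.2,"dy": -0.04,"dz": 0,"twist": 0},{"dx": 0.35,"dy": -0.07,"dz": 0,"twist": 0},{"dx": 0.45,"dy": -0.09,"dz": 0,"twist": 0},{"dx": 0.52,"dy": -0.1,"dz": 0,"twist": 0},{"dx": 0.6,"dy": -0.11,"dz": 0,"twist": 0}]'

```text
t: 7.25
tool_pos: [0.5469, -0.1737, 0.0987]
tool_rot: [-2.418, -2.003, 0.01]
contact_force: [-0.1, -0.1, 0.6]
opening: 0.0001
```

```bash
python3 - <<'E'
from h import *
d=grab('side','side7.png'); 
im=cv2.imread('pics/side7.png');cv2.imwrite('pics/side7c.png',cv2.resize(im[60:260,240:480],None,fx=3,fy=3))
E
```

```text
(no output)
```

View pics/side7c.png

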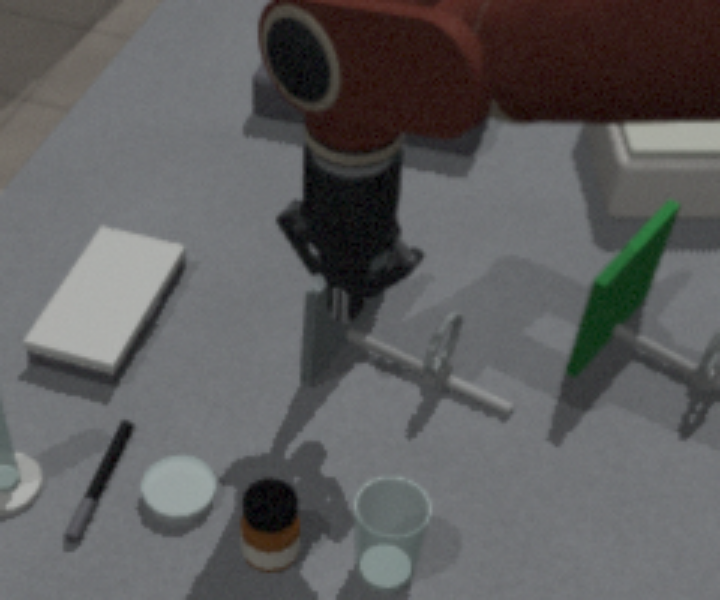

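Request:
jog_arm --steps '[{"dx": 0.09,"dy": -0.02,"dz": 0,"twist": 0},{"dx": 0.18,"dy": -0.03,"dz": 0,"twist": 0},{"dx": 0.27,"dy": -0.05,"dz": 0,"twist": 0},{"dx": 0.36,"dy": -0.07,"dz": 0,"twist": 0}]'

```text
t: 7.8
tool_pos: [0.5692, -0.178, 0.0987]
tool_rot: [-2.418, -2.003, 0.009]
contact_force: [-1.0, 0.9, 0.9]
opening: 0.0001
```

Request:
jog_arm --steps '[{"dx": 0.09,"dy": -0.02,"dz": 0,"twist": 0},{"dx": 0.18,"dy": -0.03,"dz": 0,"twist": 0},{"dx": 0.27,"dy": -0.05,"dz": 0,"twist": 0},{"dx": 0.36,"dy": -0.07,"dz": 0,"twist": 0}]'

```text
t: 8.3
tool_pos: [0.5912, -0.1823, 0.0987]
tool_rot: [-2.418, -2.003, 0.009]
contact_force: [-0.4, 1.0, -0.2]
opening: 0.0002
```

```bash
python3 - <<'E'
from h import *
d=grab('side','side8.png'); 
im=cv2.imread('pics/side8.png');cv2.imwrite('pics/side8c.png',cv2.resize(im[60:260,240:480],None,fx=3,fy=3))
E
```

```text
(no output)
```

View pics/side8c.png

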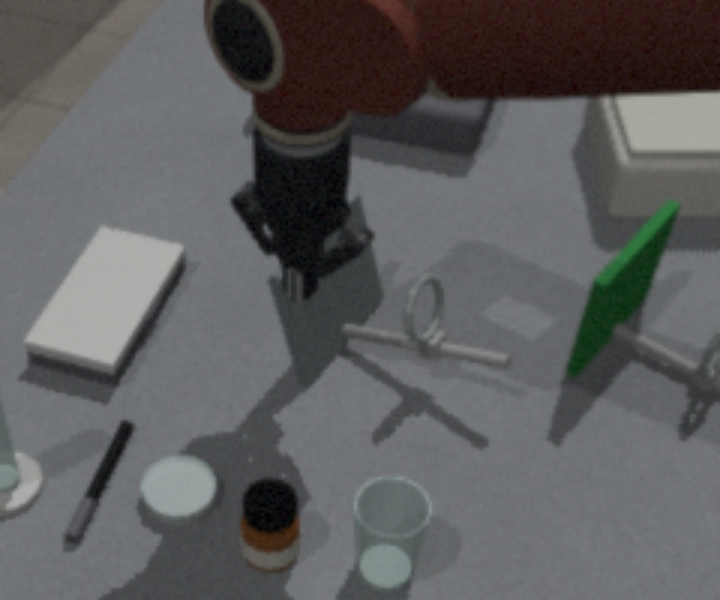

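Request:
jog_arm --steps '[{"dx": 0.09,"dy": -0.02,"dz": 0,"twist": 0},{"dx": 0.18,"dy": -0.03,"dz": 0,"twist": 0},{"dx": 0.25,"dy": -0.05,"dz": 0,"twist": 0}]'

```text
t: 8.72
tool_pos: [0.6072, -0.1855, 0.099]
tool_rot: [-2.419, -2.004, 0.008]
contact_force: [0.1, -0.7, -0.7]
opening: -0.0001
```

```bash
python3 - <<'E'
from h import *
d=grab('side','side9.png'); 
im=cv2.imread('pics/side9.png');cv2.imwrite('pics/side9c.png',cv2.resize(im[60:260,240:480],None,fx=3,fy=3))
E
```

```text
(no output)
```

View pics/side9c.png

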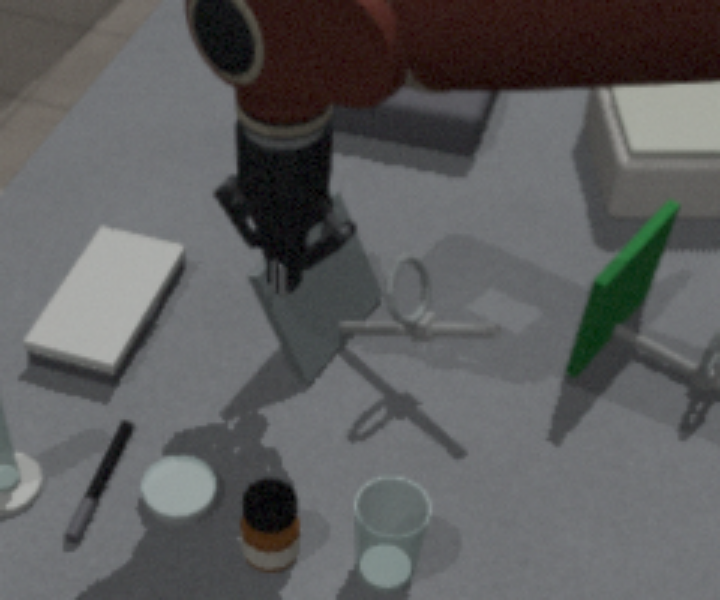

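Request:
jog_arm --steps '[{"dx": 0.08,"dy": -0.02,"dz": -0.02,"twist": 0},{"dx": 0.15,"dy": -0.03,"dz": -0.04,"twist": 0}]'

```text
t: 9.02
tool_pos: [0.6169, -0.1876, 0.0965]
tool_rot: [2.419, 2.004, -0.008]
contact_force: [-0.0, -0.4, 0.6]
opening: 0.0002
```

```bash
python3 - <<'E'
from h import *
d=grab('side','side10.png'); 
im=cv2.imread('pics/side10.png');cv2.imwrite('pics/side10c.png',cv2.resize(im[60:260,240:480],None,fx=3,fy=3))
E
```

```text
(no output)
```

View pics/side10c.png

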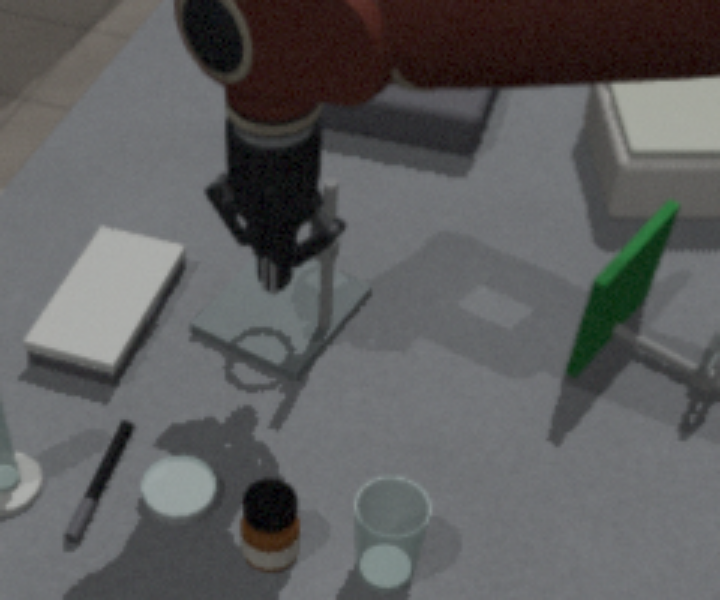

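Request:
jog_arm --steps '[{"dx": 0.06,"dy": 0.3,"dz": 0,"twist": 0},{"dx": 0.1,"dy": 0.5,"dz": 0.7,"twist": 0},{"dx": 0.1,"dy": 0.6,"dz": 1.5,"twist": 0},{"dx": 0.1,"dy": 0.6,"dz": 2.4,"twist": 0},{"dx": 0.1,"dy": 0.6,"dz": 2.6,"twist": 0}]'

```text
t: 9.7
tool_pos: [0.6253, -0.151, 0.2583]
tool_rot: [2.412, 2.0, 0.0]
contact_force: [1.1, -0.1, -0.6]
opening: -0.0004
```

Request:
jog_arm --steps '[{"dx": -0.4,"dy": 0.8,"dz": 0.2,"twist": 0},{"dx": -0.9,"dy": 1.6,"dz": 0.2,"twist": 0},{"dx": -1.4,"dy": 2.3,"dz": 0.2,"twist": 0},{"dx": -1.9,"dy": 3.0,"dz": 0.2,"twist": 0},{"dx": -1.9,"dy": 3.0,"dz": 0.2,"twist": 0}]'

```text
t: 10.32
tool_pos: [0.5093, 0.0319, 0.2691]
tool_rot: [2.409, 2.006, -0.001]
contact_force: [-0.6, -0.3, -0.4]
opening: 0.0001
```

```bash
python3 - <<'E'
from h import *
ds=grab('side','side11.png'); d=grab('top','top11.png');W=cloud(d);W0=np.load('top0.npy')
for nm,W,d in (('top',W,d),('side',cloud(ds),ds)):
  for n,(x0,x1,y0,y1) in dict(tube=(.5,.72,.17,.42),ring=(.53,.73,-.36,-.13)).items():
    m=(W[...,0]>x0)&(W[...,0]<x1)&(W[...,1]>y0)&(W[...,1]<y1)&(W[...,2]>.008)&(W[...,2]<.018)
    P=W[m]; c,_,_,_=np.linalg.lstsq(np.c_[P[:,:2],np.ones(len(P))],P[:,2],rcond=None)
    r=cv2.minAreaRect(P[:,:2].astype(np.float32)*1000)
    print(nm,n,len(P),'slope',c[:2].round(3),'z',P[:,2].mean().round(4),r)
W=cloud(d)
for n,(u,v) in dict(bottle=(232,97),cyl=(300,115),boxl=(388,124),dish=(318,170),jar=(308,207),pen=(312,143)).items(): print(n,(W[v,u]-W0[v,u]).round(3))
o=ctrl.get_obs();print(o['t'],o['tool_pos'],o['contact_force'])
E
```

```text
top tube 1086 slope [-0.     0.002] z 0.0132 ((609.2078247070312, 291.27557373046875), (119.18297576904297, 151.523681640625), 29.439502716064453)
top ring 2225 slope [0.002 0.   ] z 0.0128 ((633.30078125, -249.359375), (141.50216674804688, 120.67748260498047), 78.77278137207031)
side tube 2954 slope [-0.002  0.001] z 0.011 ((606.00830078125, 292.9078674316406), (120.76617431640625, 150.37718200683594), 28.564401626586914)
side ring 562 slope [-0.002 -0.002] z 0.0109 ((632.4107055664062, -245.28823852539062), (136.32241821289062, 119.90987396240234), 79.37297821044922)
bottle [ 0.966 -1.48  -0.873]
cyl [ 0.053 -0.455 -0.047]
boxl [-0.21  -0.295 -0.031]
dish [ 0.026 -0.188 -0.007]
jar [ 0.099 -0.086 -0.077]
pen [ 0.024 -0.314 -0.015]
10.425 [0.5108351  0.02964564 0.26945645] [ 0.04940458  0.33151672 -0.46783536]
```

View pics/top11.png

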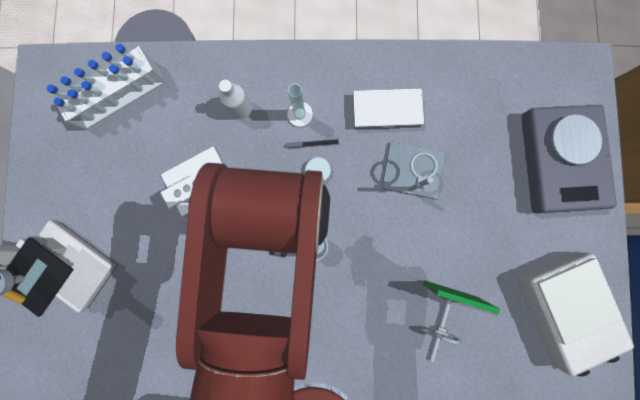

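View pics/side11.png

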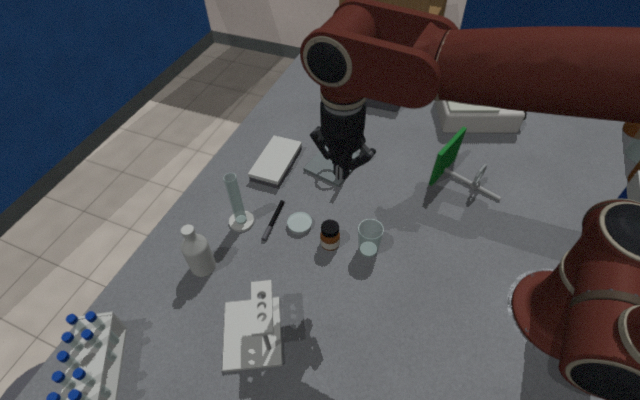

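Both stands are upright and level, with base slopes of 0.002 or less. The bystander depth differences printed above are meaningless: the loop swapped the side image in. The top picture shows every visible bystander at the same pixels as at the start, and the arm is well clear of everything. I'll redo that check properly and hand in.

```bash
python3 - <<'E'
from h import *
W0=np.load('side0.npy');W=cloud(grab('side'))
for n,(u,v) in dict(bottle=(200,262),cyl=(234,200),box=(276,160),dish=(299,222),jar=(330,230),pen=(274,220),beaker=(369,250)).items(): print(n,(W[v-2:v+3,u-2:u+3]-W0[v-2:v+3,u-2:u+3]).mean((0,1)).round(3))
ctrl.finish_job()
E
```

```text
bottle [ 0. -0. -0.]
cyl [nan nan nan]
box [ 0. -0. -0.]
dish [nan nan nan]
jar [nan nan nan]
pen [-0.  0.  0.]
beaker [ 0. -0. -0.]
the job is handed in; nothing more can be done
```

Both stands are back upright on their bases, and I handed the job in at about 10.5 s of the 48 s allowed. I tipped each one with the shut fingertips, pushing near one end of its raised base edge. Measured forces were around 1–2 N, and nothing was gripped or lifted.

**Last checks on the stands:** The fitted base plates were level, with slopes of 0.002 or less. Their top faces were 11–13 mm up, which matches a 12 mm plate flat on the table. The tube stand is at about (0.608, 0.292) and the ring stand at about (0.633, -0.248). Each ended up roughly where it fell, with no visible twist.

**Bystanders:**
- **First check failed:** it compared images from two different cameras, so I threw its numbers out.
- **Repeat check:** it showed no change for the wash bottle, slide box, marker and beaker. There was no valid depth reading for the cylinder, dish and jar.
- **Cylinder, dish and jar:** these I judged only by eye. All three look unmoved in the side picture.

The green look-alike was not touched, and the arm was clear of everything when I handed in.

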